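# Find the foot sleeve that fits the stand's leg

## Task

The little round stand lies upside down and one of its three splayed legs has lost its foot. Try the two spare foot sleeves on that bare leg, without forcing them: leave the one that slides fully home down to the leg's shoulder there, stand the one that stops short upright in the open drawer, and slide the drawer fully shut. Leave the mug, power bank and earphone case where they are.

Things in the scene. Friction and masses are not known exactly. Their poses are not given: they have to be found in the camera images.
- sleeve_a: spare foot sleeve: plain aluminium tube, 41 across, 95 long, flat closed top, mouth 29 wide at the bottom; starts standing on the desk, mouth down. Origin at the mouth's centre, z along the tube to the closed top. A loose captive packing slug hides inside; in one of the two sleeves (either, at random) it is too long and that sleeve stops on the leg about 25 short of home
- sleeve_b: the other spare foot sleeve, alike in look and weight, same size and axes; which of the two fits can only be found by trying
- leg: bare wooden leg, pointing roughly to the robot, of the upside-down stand (fixed; disc 190 wide, 22 thick, legs splayed 30 degrees from vertical; the other two wear sleeves). Origin: centre of the leg's shoulder, a collar 41 wide, 48 above the desk; z outwards and up along the leg. Pin above the shoulder 26 wide, 65 long, last 12 tapering to 16. Home: mouth on the shoulder
- unit_drawer0 (a joint): how far the drawer of the small white desk drawer unit is open, in m; 0 is shut, starts 0.11 to 0.13 open. The unit (fixed) is 200 deep, 200 wide, 150 high, open drawer towards the robot. A push of a few newtons slides it.
- drawer_floor (a point): centre of the drawer's inner floor, 22 above the desk; x points into the unit (the drawer opens to -x), z up. Inside 155 along x, 158 along y; side walls rise 106 above the floor, the front panel 114; the panel's outer face lies 98 in front of this point
- unit_drawer0_handle (a point): middle of the drawer's bar handle (11 thick, 100 long, along the drawer's y), 35 in front of the front panel's outer face, 112 above the desk; same axes as drawer_floor
- mug: white mug, 80 wide, 85 high, origin at the centre of its underside; leave it alone
- power_bank: grey metal power bank lying flat, 70 x 140 x 15, origin at the centre of its underside; leave it alone
- case: round white earphone case, 62 wide, 24 high, origin at the centre of its underside; leave it alone
There are look-alikes about, which are no part of the job. Leave any black look-alike of the sleeve_a alone. What is shaped like the sleeve_b but black is not meant.

How it is judged (in metres and radians):
At the end, for the whole second after the job is handed in: One sleeve is home on the bare leg (its mouth centre within 8 mm of the shoulder centre, axes within 0.2 rad), the other stands on the drawer's floor, upright within 0.2 rad, the drawer is shut to within 8 mm, and both sleeves are released and at rest (value of joint unit_drawer0 below 0.008 m and linear speed of each of sleeve_a, sleeve_b below 0.02 m/s and ((distance between sleeve_a and leg below 0.008 m and angle between the z axis of sleeve_a and the z axis of leg, either way round below 0.2 rad and x of sleeve_b in the frame of drawer_floor between -0.077 and 0.077 m and y of sleeve_b in the frame of drawer_floor between -0.079 and 0.079 m and z of sleeve_b in the frame of drawer_floor between -0.006 and 0.008 m and angle between sleeve_b's own z axis and vertical below 0.2 rad) or (distance between sleeve_b and leg below 0.008 m and angle between the z axis of sleeve_b and the z axis of leg, either way round below 0.2 rad and x of sleeve_a in the frame of drawer_floor between -0.077 and 0.077 m and y of sleeve_a in the frame of drawer_floor between -0.079 and 0.079 m and z of sleeve_a in the frame of drawer_floor between -0.006 and 0.008 m and angle between sleeve_a's own z axis and vertical below 0.2 rad))); the robot touches nothing.
It fails at once if the leg is pushed with more than 90 N (forcing a sleeve) (contact force between leg and anything else above 90 N).
It fails at once if the mug, power bank or earphone case is moved by more than 30 mm (distance of any of mug, power_bank, case from where it was at the start of the episode above 0.03 m).
It also fails if it takes over 72 s, if anything falls off the work surface, if the arm or the gripper's body presses on something with over 40 N, if the wrist force passes 120 N, or if a joint passes its speed limit or range.

## Robot

A 7-joint arm with a two-finger parallel gripper is mounted at the origin on the work surface. World frame = base frame: x ahead of the robot, y to its left, z up, the work surface at z = 0. Lengths are in mm, angles in rad, forces in N, time in s.
With the tool pointing down it reaches from about 400 to 875 mm from the base axis. Payload 4.4 kg.
Tool frame: the origin (TCP) lies at the very end of the fingers, on their centre line; the grasp point (between the pads) lies 19 mm behind it; z points along the fingers, y is the line along which they close (so a half turn about z gives the same grasp; the last joint's range is limited). The gripper opens to 85 mm and grips with 20 to 120 N. Pads are 22 mm wide; open, the fingers measure 114 mm over their backs; the gripper's body (76 mm by 85 mm) begins 54 mm behind the grasp point. The pads swing forward as they close: fully open they stand 13 mm farther back than shut.
Start: joints at [-1.365, 0.628, 0.038, 1.517, -0.027, 0.996, -0.02], TCP at [174.478, 626.159, 231.313] pointing down, gripper open.
Joint ranges: [-3.06, 3.06], [-0.37, 2.12], [-1.25, 1.32], [0.18, 2.47], [-1.1, 4.24], [0.23, 1.98], [-2.94, 2.94]. Speed limits (rad/s): [2.57, 2.57, 3.14, 3.14, 3.14, 3.14, 3.14].

## Interface

Orientations are given as [roll, pitch, yaw] about the fixed x, y, z axes, in that order (R = Rz(yaw) Ry(pitch) Rx(roll)).
In Python, from cell import status, get_image, ctrl, models gives the robot as it stands.
- The arm moves only by the shell command python3 -m handwheel 'ROWS' [OPENING]. ROWS is JSON, a list of rows, each an object with "delta_pos": the shift along the world's x, y, z in cm, a list of three; "yaw": the turn about the world's z in rad. A call has 1 to 10 rows; each row shifts and turns the commanded pose from where the row before left it; what a row does not reach is not made up. A row lasts 1/12 s, in which the tool goes at most 41.7 mm and 7.16 degrees, less where a joint would pass 70% of its speed; a pose out of reach is approached as far as the arm can. A call is refused whole if a number of a shift passes 4.17 or a number of a turn 0.125, either way. A call with a gripper value outside its range is refused whole. OPENING is the opening, from -1 (shut) to 1 (fully open), set as the call begins (- or left out, the last holds). The fingers move at their own pace and stop on an object; the grip force is fixed at half the most. Time passes only in rows, so rows that do not move let the fingers close. It gives the time, the measured TCP pose, the force, the opening and the grip force at its end, in the units of the state.
- status.read_state(): the state, without advancing time (a new reading comes with each control period).
- get_image(name): name is "scene" or "top"; returns a dict with "color" (480x640x3 uint8, red, green, blue), "z_map" (480x640 float32, mm along the optical axis (not along the pixel's ray), 0 where there is no reading), "fx", "fy", "cx", "cy" (pixels), "position" and "rotation" of the camera in the world. Camera axes: x right, y up, looking along -z (the intrinsics and any distortion apply to the point x, -y, -z); pixel columns grow to the right and rows downward; lengths in mm; the calibration is good to about 2 mm. A picture is of the moment at which its call begins.
- ctrl.finish_job(): hands the job in; it is judged then, once.
Trained networks look in a picture, given as the dict that the camera call returned (one of the last four; its "shot" number tells which), for a name from the list of things; names that differ only in an ending like _2 or _b are one class to them, and where a whole thing is asked for, a point or a joint stands for the part that bears it (a point fixed in the world has none). Each returns a list of dicts, best first, with "score" (0 to 1); they miss things now and then, are a little off and sometimes report something else, mostly with a low value. They report only what shows in the picture. A call takes as long as a camera call. They do not tell look-alikes from the thing itself.
- models.boxes_of(picture, name): "rect" ([left, top, right, bottom] in pixels, round what is visible of it).
The state is a dict: "clock": time; "qpos": joint angles; "qd": joint speeds; "tau": joint torques, N m; "eef_pos": TCP position; "tool_rot": TCP orientation; "force": force on the tool from outside, world axes, zero at the start; "torque": the same for the moment, N m; "width": finger opening in mm; "gripper_force": force on a finger pad.
Only numpy, scipy, OpenCV 4.12 (cv2) and the standard library are available. Lean on these libraries where they do the work, as an engineer would, in place of code of your own. Each camera call takes 0.05 s, during which the arm holds its last target. There are 200 camera calls.

## Working session

There is one attempt and no reset: what is moved stays moved. The work goes in short steps, Python scripts to look and compute and a shell command to move; the robot and the scene stay as the last step left them, time stands still between calls to the robot, and variables do not carry over. Pictures are saved under pics/ and viewed, at most 10 in all, crops included, and the job is handed in when it is done.

```bash
mkdir -p pics; ls; cat > h.py <<'E'
import numpy as np, cv2
from cell import status, get_image, ctrl, models
def shot(name,fn=None):
    p=get_image(name)
    if fn: cv2.imwrite('pics/'+fn,p['color'][:,:,::-1])
    return p
def cloud(p):
    z=p['z_map'].astype(float); v,u=np.mgrid[:480,:640]
    c=np.stack([(u-p['cx'])/p['fx']*z,-(v-p['cy'])/p['fy']*z,-z],-1)
    R=np.array(p['rotation']); 
    if R.shape!=(3,3):
        from scipy.spatial.transform import Rotation as Ro
        R=Ro.from_euler('xyz',R).as_matrix()
    w=c@R.T+np.array(p['position']); w[z==0]=np.nan
    return w
E
python3 - <<'E'
from h import *
for n in('scene','top'):
    p=shot(n,n+'0.png'); w=cloud(p); np.save(n+'0.npy',w)
    print(n,{k:v for k,v in p.items() if k not in('color','z_map')})
    for t in('sleeve_a','leg','unit_drawer0','drawer_floor','unit_drawer0_handle','mug','power_bank','case'):
        for d in models.boxes_of(p,t)[:6]:
            l,tp,r,b=[int(round(x)) for x in d['rect']]
            c=w[max(0,(tp+b)//2),max(0,min(639,(l+r)//2))]
            print(t,round(d['score'],2),[l,tp,r,b],np.round(c))
print(status.read_state())
E
```

```text
pics
scene {'fx': 472.2465245423821, 'fy': 472.2465245423821, 'cx': 320.66392724056305, 'cy': 233.9123213857723, 'position': array([1150.16041059, -412.73225159,  839.16627044]), 'rotation': array([0.74076024, 0.01794392, 0.90435278]), 'shot': 1}
sleeve_a 0.95 [293, 213, 314, 256] [565. -19.  71.]
sleeve_a 0.87 [305, 186, 327, 225] [511.  58.  72.]
sleeve_a 0.75 [220, 200, 244, 236] [ 414. -112.   62.]
sleeve_a 0.69 [242, 208, 273, 251] [496. -94.  80.]
sleeve_a 0.66 [101, 235, 215, 320] [ 489. -324.   90.]
leg 0.94 [392, 171, 416, 211] [607. 251.  72.]
leg 0.51 [283, 255, 350, 307] [651. -52.  16.]
leg 0.24 [99, 234, 214, 322] [ 488. -328.   88.]
unit_drawer0 0.77 [104, 234, 217, 321] [ 490. -321.   88.]
drawer_floor 0.78 [101, 236, 215, 321] [ 490. -325.   87.]
unit_drawer0_handle 0.95 [103, 233, 214, 322] [ 489. -324.   90.]
mug 0.62 [344, 277, 400, 336] [772.   2.   9.]
power_bank 0.98 [280, 256, 348, 307] [650. -56.  17.]
case 0.66 [361, 250, 389, 274] [698.  77.  26.]
top {'fx': 503.3016977398626, 'fy': 503.3016977398626, 'cx': 312.23692951624724, 'cy': 244.14814170099788, 'pos
[... 699 characters left out ...]
21. -336.   19.]
{'clock': 0.9, 'qpos': array([-1.36477041,  0.62838476,  0.03847709,  1.51739982, -0.02695729,
        0.99630374, -0.02001048]), 'qd': array([ 0.00090349, -0.00033349, -0.00016907, -0.00130053, -0.00133282,
        0.00232383,  0.00056769]), 'tau': array([ 9.61002115e-04, -5.63254774e+01,  1.22593168e+00, -1.93775082e+01,
        1.08700222e-02,  1.71926662e-03,  1.69877177e-05]), 'eef_pos': array([174.49566856, 626.15452158, 231.32295334]), 'tool_rot': array([ 3.14157099e+00, -1.50630615e-05,  2.86977299e+00]), 'force': array([ 0.03066332, -0.41534068, -0.36491518]), 'torque': array([-0.00606993, -0.0049716 , -0.00412304]), 'gripper_force': 0.0, 'width': 85.28896807137475}
```

```bash
sleep 15; ls pics
```

```text
scene0.png
top0.png
```

View pics/scene0.png

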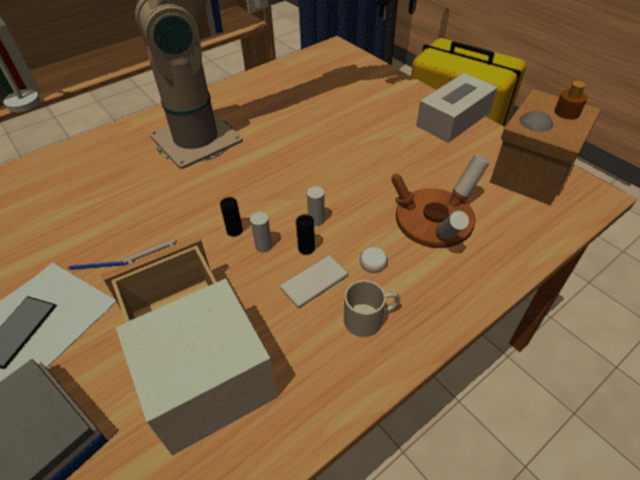

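View pics/top0.png

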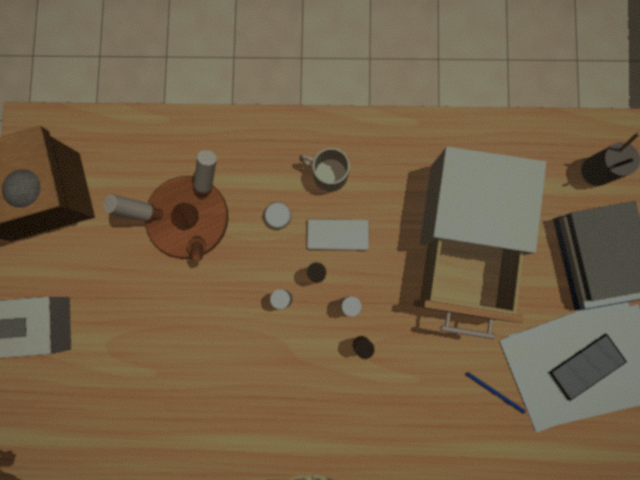

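```bash
python3 - <<'E'
from h import *
S=np.load('scene0.npy').reshape(-1,3);T=np.load('top0.npy').reshape(-1,3)
A=np.concatenate([S,T]);A=A[~np.isnan(A[:,0])]
def near(P,x,y,r): return P[np.hypot(P[:,0]-x,P[:,1]-y)<r]
for x,y in((492,70),(480,-77),(555,-10),(400,-105)):
    for n,P in(('s',S),('t',T)):
        q=near(P,x,y,35); q=q[(q[:,2]>85)&(q[:,2]<110)]
        c,r=cv2.minEnclosingCircle(q[:,:2].astype(np.float32)); print(n,len(q),np.round(np.median(q,0)),np.round(q.mean(0)),np.round(c),round(r))
# disc
for n,P in(('s',S),('t',T)):
    q=P[(P[:,0]>500)&(P[:,0]<800)&(P[:,1]>130)&(P[:,1]<420)]
    d=q[(q[:,2]>14)&(q[:,2]<30)]
    c,r=cv2.minEnclosingCircle(d[:,:2].astype(np.float32)); print('disc',n,len(d),np.round(c),r,np.median(d[:,2]))
    g=q[(q[:,0]<625)&(q[:,2]>38)&(q[:,1]>215)&(q[:,1]<285)]
    for z in range(40,115,10):
        h=g[abs(g[:,2]-z)<5]
        if len(h): print(n,z,len(h),np.round([h[:,0].min(),h[:,0].max(),h[:,1].min(),h[:,1].max()]),np.round(h.mean(0),1))
# drawer: side walls/front panel tops
for n,P in(('t',T),):
    q=P[(P[:,0]>300)&(P[:,0]<800)&(P[:,1]>-480)&(P[:,1]<-180)]
    for lo,hi in((118,128),(128,142),(143,158),(104,117)):
        h=q[(q[:,2]>lo)&(q[:,2]<hi)]
        rc=cv2.minAreaRect(h[:,:2].astype(np.float32)); print(lo,hi,len(h),rc,np.round(cv2.boxPoints(rc)).tolist())
E
```

```text
s 215 [498.  66.  96.] [497.  67.  95.] [496.  70.] 22
t 297 [494.  70.  95.] [494.  70.  95.] [494.  70.] 20
s 248 [486. -81.  96.] [486. -81.  95.] [483. -79.] 22
t 309 [482. -77.  95.] [482. -78.  95.] [482. -78.] 20
s 249 [556.  -8.  96.] [555.  -7.  95.] [552.  -6.] 22
t 295 [551.  -4.  96.] [552.  -4.  96.] [552.  -4.] 20
s 232 [ 401. -108.   96.] [ 400. -108.   95.] [ 397. -107.] 22
t 324 [ 396. -105.   95.] [ 396. -105.   95.] [ 396. -105.] 20
disc s 2329 [676. 294.] 96.56832122802734 23.22850521638304
s 40 33 [589. 624. 240. 268.] [610.5 250.7  41.6]
s 50 60 [599. 625. 239. 279.] [614.4 250.9  51. ]
s 60 72 [591. 625. 242. 277.] [611.4 255.9  59. ]
s 70 44 [586. 612. 239. 265.] [602.7 248.8  70. ]
s 80 43 [582. 608. 236. 262.] [598.  246.6  79.8]
s 90 50 [577. 605. 232. 260.] [592.3 243.4  89.8]
s 100 57 [569. 596. 235. 256.] [585.7 243.1 100.5]
s 110 24 [572. 587. 239. 252.] [580.7 245.6 107.1]
disc t 4085 [675. 295.] 95.1641616821289 22.586974335416244
t 40 18 [592. 612. 241. 248.] [601.4 244.6  42.1]
t 50 76 [592. 624. 240. 279.] [611.9 258.5  51. ]
t 60 58 [601. 623. 245
[... 302 characters left out ...]
591796875, -330.1196594238281), (191.9263458251953, 357.3209533691406), 82.22503662109375) [[419.0, -401.0], [773.0, -449.0], [799.0, -259.0], [445.0, -211.0]]
128 142 1276 ((627.04345703125, -336.34527587890625), (200.5308074951172, 317.4285583496094), 81.95844268798828) [[456.0, -413.0], [770.0, -458.0], [798.0, -259.0], [484.0, -215.0]]
143 158 9395 ((631.73046875, -337.9559326171875), (202.02224731445312, 323.7525329589844), 81.99091339111328) [[457.0, -415.0], [778.0, -461.0], [806.0, -260.0], [486.0, -215.0]]
104 117 624 ((607.024169921875, -331.840087890625), (196.4745635986328, 357.53253173828125), 82.0697250366211) [[416.0, -404.0], [771.0, -454.0], [798.0, -259.0], [444.0, -210.0]]
```

```bash
python3 - <<'E'
from h import *
from scipy.optimize import least_squares
for n in('scene','top'):
    w=np.load(n+'0.npy').reshape(-1,3)
    q=w[(w[:,2]>65)&(w[:,2]<92)&(w[:,0]>560)&(w[:,0]<620)&(w[:,1]>225)&(w[:,1]<275)]
    # side walls only; axis through (x0,y0) at z=75, tilt 30, azimuth a
    def f(p):
        d=np.array([.5*np.cos(p[2]),.5*np.sin(p[2]),.866]); v=q-np.array([p[0],p[1],75])
        return np.linalg.norm(np.cross(v,d),axis=1)-13
    r=least_squares(f,[595,252,-2.67],loss='soft_l1',f_scale=2)
    x,y,a=r.x; k=.577
    t=[x+k*np.cos(a)*29.3,y+k*np.sin(a)*29.3,104.3]; s=[x-k*np.cos(a)*27,y-k*np.sin(a)*27,48]
    print(n,len(q),np.round(r.x,3),'tip',np.round(t,1),'sh',np.round(s,1),np.median(abs(f(r.x))))
E
python3 -m handwheel '[{"delta_pos":[2,-3.48,0],"yaw":0},{"delta_pos":[2,-3.48,0],"yaw":0},{"delta_pos":[2,-3.48,0],"yaw":0},{"delta_pos":[2,-3.48,0],"yaw":0},{"delta_pos":[2,-3.48,0],"yaw":0},{"delta_pos":[2,-3.48,0],"yaw":0},{"delta_pos":[2,-3.48,0],"yaw":0},{"delta_pos":[2,-3.48,0],"yaw":0},{"delta_pos":[2,-3.48,0],"yaw":0.06},{"delta_pos":[2,-3.48,0],"yaw":0.07}]' 1
```

```text
scene 124 [590.541 252.44   -2.681] tip [575.4 244.9 104.3] sh [604.5 259.4  48. ] 1.006987846836478
top 60 [590.185 252.78   -2.692] tip [575.  245.4 104.3] sh [604.2 259.5  48. ] 0.5069819936122686
clock: 1.73
eef_pos: [375.2, 276.6, 231.6]
tool_rot: [3.141, 0.001, 3.003]
force: [0.9, 1.2, -1.0]
width: 85.1
gripper_force: 0.0
```

```bash
python3 -m handwheel '[{"delta_pos":[2,-3.45,0],"yaw":0},{"delta_pos":[2,-3.45,0],"yaw":0},{"delta_pos":[2,-3.45,0],"yaw":0},{"delta_pos":[2,-3.45,-1],"yaw":0},{"delta_pos":[2,-3.45,-2],"yaw":0},{"delta_pos":[2,-3.45,-2],"yaw":0},{"delta_pos":[0,0,-1],"yaw":0}]'
python3 -m handwheel '[{"delta_pos":[0,0,-3],"yaw":0},{"delta_pos":[0,0,-3],"yaw":0},{"delta_pos":[0,0,-3],"yaw":0},{"delta_pos":[0,0,-2.2],"yaw":0},{"delta_pos":[0,0,0],"yaw":0}]'
python3 -m handwheel '[{"delta_pos":[0,0,0],"yaw":0},{"delta_pos":[0,0,0],"yaw":0},{"delta_pos":[0,0,0],"yaw":0},{"delta_pos":[0,0,0],"yaw":0},{"delta_pos":[0,0,0],"yaw":0},{"delta_pos":[0,0,0],"yaw":0}]' -1
```

```text
clock: 2.32
eef_pos: [495.2, 67.0, 172.8]
tool_rot: [-3.137, 0.003, 2.988]
force: [-0.9, 0.1, -0.7]
width: 85.6
gripper_force: 0.0
clock: 2.73
eef_pos: [489.2, 75.2, 58.5]
tool_rot: [-3.139, -0.007, 3.0]
force: [-0.3, -0.5, -0.5]
width: 85.2
gripper_force: 0.0
clock: 3.23
eef_pos: [493.1, 75.1, 63.8]
tool_rot: [3.141, 0.003, 2.999]
force: [-0.6, -1.9, 6.3]
width: 40.1
gripper_force: 59.1
```

```bash
python3 -m handwheel '[{"delta_pos":[0,0,1],"yaw":0},{"delta_pos":[0,0,2],"yaw":0},{"delta_pos":[0,0,3],"yaw":0},{"delta_pos":[0,0,3],"yaw":0},{"delta_pos":[0,0,3],"yaw":0},{"delta_pos":[0,0,0],"yaw":0},{"delta_pos":[0,0,0],"yaw":0},{"delta_pos":[0,0,0],"yaw":0}]'
python3 - <<'E'
from h import *
p=shot('scene'); w=cloud(p).reshape(-1,3); s=status.read_state(); e=s['eef_pos'];print(e,s['tool_rot'],s['force'])
t=cloud(shot('top')).reshape(-1,3)
for P in(w,t):
    q=P[(np.hypot(P[:,0]-e[0],P[:,1]-e[1])<40)&(P[:,2]<e[2]-4)&(P[:,2]>60)]
    print(len(q), q.min(0) if len(q) else 0,q.max(0) if len(q) else 0)
    for z in range(70,200,15):
        h=q[abs(q[:,2]-z)<7.5]
        if len(h): print(z,len(h),np.round(h.mean(0)),np.round(h[:,:2].min(0)),np.round(h[:,:2].max(0)))
E
```

```text
clock: 3.9
eef_pos: [491.3, 75.8, 182.3]
tool_rot: [3.141, 0.0, 3.0]
force: [-0.4, -0.1, -2.2]
width: 40.5
gripper_force: 60.1
[490.88551422  75.69858823 181.56174065] [-3.14123509e+00 -1.48818360e-03  3.00000442e+00] [ 0.4003864   0.48233463 -1.68340946]
357 [481.86425142  49.37941757 119.36471395] [514.99186024  87.38931863 177.53707134]
115 8 [507.  65. 121.] [496.  51.] [511.  82.]
130 89 [504.  61. 130.] [483.  49.] [514.  83.]
145 89 [505.  62. 144.] [482.  51.] [514.  83.]
160 98 [505.  62. 160.] [482.  51.] [515.  86.]
175 73 [505.  64. 172.] [483.  52.] [515.  87.]
1 [500.49050668  53.58418619 123.10872663] [500.49050668  53.58418619 123.10872663]
130 1 [500.  54. 123.] [500.  54.] [500.  54.]
```

```bash
cat >> h.py <<'E'
from scipy.optimize import least_squares
def cyl(P,c,r,zlo,zhi,R,ax0=(0,0),free=True,zr=None):
    """fit cylinder axis near c=(x,y) at height zr; returns x,y,ax,ay (dx/dz, dy/dz)"""
    zr=zr or (zlo+zhi)/2
    zz=P[:,2]-zr
    q=P[(np.hypot(P[:,0]-c[0]-ax0[0]*zz,P[:,1]-c[1]-ax0[1]*zz)<r)&(P[:,2]>zlo)&(P[:,2]<zhi)]
    def f(p):
        d=np.array([p[2],p[3],1.]) if free else np.array([ax0[0],ax0[1],1.])
        d/=np.linalg.norm(d); v=q-np.array([p[0],p[1],zr])
        return np.linalg.norm(np.cross(v,d),axis=1)-R
    s=least_squares(f,[c[0],c[1],*ax0],loss='soft_l1',f_scale=1.5)
    return s.x,len(q),np.median(abs(s.fun))
E
python3 - <<'E'
from h import *
p=shot('scene','s1.png'); w=cloud(p).reshape(-1,3)
print(cyl(w,(493,72),30,120,165,20.5))
print(cyl(w,(486,-79),30,15,90,20.5), 'standing s2')
t=cloud(shot('top')).reshape(-1,3)
q=t[(np.hypot(t[:,0]-491,t[:,1]-75)<70)&(t[:,2]>100)]; print(len(q))
E
```

```text
(array([4.91418650e+02, 7.17896807e+01, 1.24273055e-02, 7.17699005e-02]), 271, np.float64(0.7177646292302207))
(array([ 4.81407927e+02, -7.86152632e+01,  5.95479442e-03, -4.84982064e-03]), 394, np.float64(0.762510168909289)) standing s2
9238
```

View pics/s1.png

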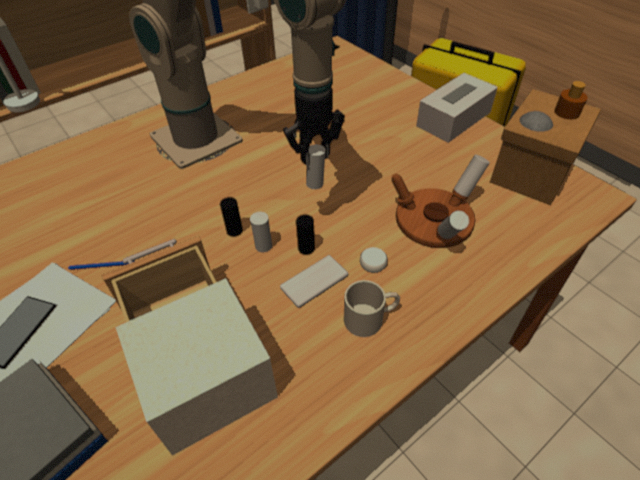

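```bash
python3 -m handwheel '[{"delta_pos":[0,0,-2],"yaw":0},{"delta_pos":[0,0,-3],"yaw":0},{"delta_pos":[0,0,-3],"yaw":0},{"delta_pos":[0,0,-2],"yaw":0},{"delta_pos":[0,0,-1],"yaw":0},{"delta_pos":[0,0,-0.5],"yaw":0},{"delta_pos":[0,0,-0.2],"yaw":0},{"delta_pos":[0,0,0],"yaw":0},{"delta_pos":[0,0,0],"yaw":0}]'
python3 -m handwheel '[{"delta_pos":[0,0,0],"yaw":0},{"delta_pos":[0,0,0],"yaw":0},{"delta_pos":[0,0,0],"yaw":0},{"delta_pos":[0,0,0],"yaw":0},{"delta_pos":[0,0,0],"yaw":0}]' 1
python3 - <<'E'
from h import *
w=cloud(shot('scene')).reshape(-1,3); print(status.read_state()['eef_pos'])
print(cyl(w,(491,71),30,8,48,20.5))
E
```

```text
clock: 4.85
eef_pos: [492.6, 75.8, 65.9]
tool_rot: [3.141, 0.002, 3.0]
force: [0.3, 0.3, -2.0]
width: 40.4
gripper_force: 60.2
clock: 5.27
eef_pos: [492.1, 75.8, 65.3]
tool_rot: [3.141, 0.001, 3.0]
force: [-0.5, -0.2, 0.4]
width: 85.4
gripper_force: 0.0
[491.98058443  75.74924091  65.19044342]
(array([4.92855345e+02, 6.97625883e+01, 2.21860866e-04, 2.18932438e-02]), 147, np.float64(0.834888789208037))
```

```bash
python3 -m handwheel '[{"delta_pos":[0,-0.3,-0.3],"yaw":0},{"delta_pos":[0.05,-0.3,-0.3],"yaw":0},{"delta_pos":[0,0,0],"yaw":0},{"delta_pos":[0,0,0],"yaw":0}]'
python3 -m handwheel '[{"delta_pos":[0,0,0],"yaw":0},{"delta_pos":[0,0,0],"yaw":0},{"delta_pos":[0,0,0],"yaw":0},{"delta_pos":[0,0,0],"yaw":0},{"delta_pos":[0,0,0],"yaw":0},{"delta_pos":[0,0,0],"yaw":0}]' -1
python3 -m handwheel '[{"delta_pos":[0,0,1],"yaw":0},{"delta_pos":[0,0,2],"yaw":0},{"delta_pos":[0,0,3],"yaw":0},{"delta_pos":[0,0,3],"yaw":0},{"delta_pos":[0,0,3],"yaw":0},{"delta_pos":[0,0,0],"yaw":0},{"delta_pos":[0,0,0],"yaw":0},{"delta_pos":[0,0,0],"yaw":0}]'
python3 - <<'E'
from h import *
w=cloud(shot('scene')).reshape(-1,3); e=status.read_state()['eef_pos'];print(e)
print(cyl(w,e[:2],30,e[2]-58,e[2]-18,20.5)); q=w[(np.hypot(*(w[:,:2]-e[:2]).T)<24)&(w[:,2]>80)]; print(np.sort(q[:,2])[:20:4]-e[2])
E
```

```text
clock: 5.65
eef_pos: [492.1, 69.2, 58.6]
tool_rot: [-3.141, -0.001, 2.999]
force: [-0.8, -0.2, 0.5]
width: 85.7
gripper_force: 0.0
clock: 6.15
eef_pos: [492.5, 69.9, 59.3]
tool_rot: [3.141, 0.0, 3.0]
force: [-0.5, 0.7, 4.5]
width: 40.0
gripper_force: 60.3
clock: 6.82
eef_pos: [491.6, 69.6, 178.7]
tool_rot: [-3.141, -0.001, 3.0]
force: [-0.4, 0.9, -2.9]
width: 40.1
gripper_force: 60.8
[491.20963906  69.53663942 178.09008765]
(array([ 4.92188876e+02,  6.96367612e+01,  1.98724812e-02, -1.10540658e-02]), 231, np.float64(0.6406099767666262))
[-57.88121894 -56.70730821 -55.61651822 -55.01302898 -54.17303985]
```

```bash
python3 -m handwheel '[{"delta_pos":[1.09,2.22,1],"yaw":0.0745},{"delta_pos":[1.09,2.22,1],"yaw":0.0745},{"delta_pos":[1.09,2.22,0],"yaw":0.0745},{"delta_pos":[1.09,2.22,0],"yaw":0.0745},{"delta_pos":[1.09,2.22,0],"yaw":0.0745},{"delta_pos":[1.09,2.22,0],"yaw":0.0745},{"delta_pos":[1.09,2.22,0],"yaw":0.0745},{"delta_pos":[1.09,2.22,0],"yaw":0.0745},{"delta_pos":[0,0,0],"yaw":0},{"delta_pos":[0,0,0],"yaw":0}]'
python3 -m handwheel '[{"delta_pos":[0,0,0],"yaw":0},{"delta_pos":[0,0,0],"yaw":0}]'
```

```text
clock: 7.7
eef_pos: [578.4, 248.5, 196.5]
tool_rot: [3.141, -0.004, -2.685]
force: [0.1, -1.1, -1.6]
width: 40.1
gripper_force: 61.0
clock: 7.87
eef_pos: [578.8, 245.5, 197.8]
tool_rot: [-3.141, -0.003, -2.689]
force: [-0.2, -0.2, -2.2]
width: 39.9
gripper_force: 61.0
```

```bash
python3 -m handwheel '[{"delta_pos":[-0.03,0.06,-1.2],"yaw":0},{"delta_pos":[-0.03,0.06,-1.2],"yaw":0},{"delta_pos":[0,0,-0.8],"yaw":0},{"delta_pos":[0,0,0],"yaw":0},{"delta_pos":[0,0,0],"yaw":0}]'
python3 -m handwheel '[{"delta_pos":[0,0,-0.3],"yaw":0},{"delta_pos":[0,0,0],"yaw":0},{"delta_pos":[0,0,0],"yaw":0}]'
python3 -m handwheel '[{"delta_pos":[0,0,-0.3],"yaw":0},{"delta_pos":[0,0,0],"yaw":0},{"delta_pos":[0,0,0],"yaw":0}]'
python3 - <<'E'
from h import *
p=shot('scene');w=cloud(p).reshape(-1,3); s=status.read_state();e=s['eef_pos'];print(e,s['force'])
print(cyl(w,e[:2],30,e[2]-50,e[2]-16,20.5))
cv2.imwrite('pics/s2.png',cv2.resize(p['color'][110:260,340:500,::-1],None,fx=4,fy=4))
E
```

```text
clock: 8.28
eef_pos: [578.4, 247.9, 166.2]
tool_rot: [-3.141, -0.002, -2.688]
force: [-0.1, -0.2, -2.2]
width: 40.1
gripper_force: 61.0
clock: 8.53
eef_pos: [579.1, 248.6, 164.3]
tool_rot: [-3.142, 0.001, -2.687]
force: [-0.9, 0.1, -1.8]
width: 39.9
gripper_force: 61.0
clock: 8.78
eef_pos: [578.9, 248.5, 160.9]
tool_rot: [3.142, -0.0, -2.687]
force: [-0.5, -0.1, -1.8]
width: 39.8
gripper_force: 61.1
[578.91706883 248.5430594  160.9632009 ] [-0.41384269 -0.27267669 -2.05075824]
(array([ 5.79461188e+02,  2.49574754e+02, -9.49994102e-04, -1.81080291e-03]), 197, np.float64(0.8147336319307641))
```

View pics/s2.png

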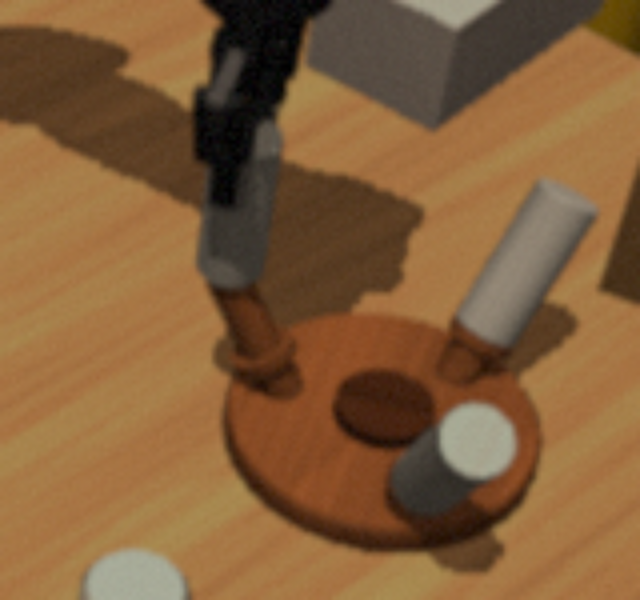

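```bash
python3 -m handwheel '[{"delta_pos":[0.05,-0.13,-0.2],"yaw":0},{"delta_pos":[0,0,-0.2],"yaw":0},{"delta_pos":[0,0,0],"yaw":0},{"delta_pos":[0,0,0],"yaw":0}]'
python3 -m handwheel '[{"delta_pos":[-0.57,-0.29,-0.1],"yaw":0},{"delta_pos":[0,0,0],"yaw":0},{"delta_pos":[-0.57,-0.29,-0.1],"yaw":0},{"delta_pos":[0,0,0],"yaw":0},{"delta_pos":[0,0,0],"yaw":0}]'
python3 - <<'E'
from h import *
p=shot('scene');w=cloud(p).reshape(-1,3); s=status.read_state();e=s['eef_pos'];print(e,s['force'],s['torque'])
print(cyl(w,e[:2],30,e[2]-50,e[2]-16,20.5))
E
```

```text
clock: 9.17
eef_pos: [579.3, 247.1, 156.8]
tool_rot: [3.142, -0.0, -2.687]
force: [0.5, -0.0, -1.4]
width: 39.9
gripper_force: 61.1
clock: 9.58
eef_pos: [571.5, 242.8, 156.7]
tool_rot: [-3.141, 0.009, -2.688]
force: [5.9, 2.1, 0.2]
width: 40.0
gripper_force: 61.0
[571.49954813 242.83688654 156.72479713] [6.36879001 2.49593593 0.22166579] [ 0.67612467 -1.72072659 -0.01275856]
(array([ 5.75369080e+02,  2.45593154e+02, -5.92900067e-02, -2.93701208e-02]), 201, np.float64(0.6325739613989718))
```

```bash
python3 -m handwheel '[{"delta_pos":[-0.57,-0.29,-0.2],"yaw":0},{"delta_pos":[0,0,0],"yaw":0},{"delta_pos":[-0.57,-0.29,-0.25],"yaw":0},{"delta_pos":[0,0,0],"yaw":0},{"delta_pos":[0,0,0],"yaw":0}]'
python3 - <<'E'
from h import *
p=shot('scene');w=cloud(p).reshape(-1,3); s=status.read_state();e=s['eef_pos'];print(e,s['force'],s['torque'])
print(cyl(w,e[:2]+[5,3],35,e[2]-50,e[2]-16,20.5,(-.15,-.07)))
E
```

```text
clock: 10.05
eef_pos: [560.4, 237.5, 152.8]
tool_rot: [3.141, 0.01, -2.687]
force: [4.8, 2.9, 2.0]
width: 39.9
gripper_force: 61.2
[560.36611138 237.50743516 152.73551932] [5.83397816 2.73748118 2.88131906] [ 0.76680308 -1.57807021  0.04202401]
(array([ 5.72963214e+02,  2.43938319e+02, -1.93389922e-01, -1.04819560e-01]), 215, np.float64(0.908441712444457))
```

```bash
python3 -m handwheel '[{"delta_pos":[-0.57,-0.28,-0.3],"yaw":0},{"delta_pos":[0,0,0],"yaw":0},{"delta_pos":[-0.57,-0.28,-0.35],"yaw":0},{"delta_pos":[0,0,0],"yaw":0},{"delta_pos":[-0.3,-0.15,-0.2],"yaw":0},{"delta_pos":[0,0,0],"yaw":0}]'
python3 - <<'E'
from h import *
p=shot('scene');w=cloud(p).reshape(-1,3); s=status.read_state();e=s['eef_pos'];print(e,s['force'],s['torque'])
r=cyl(w,e[:2]+[15,7],35,e[2]-50,e[2]-16,20.5,(-.35,-.17));print(r,np.arctan(np.hypot(*r[0][2:])))
E
```

```text
clock: 10.6
eef_pos: [545.9, 230.4, 144.0]
tool_rot: [3.141, 0.01, -2.687]
force: [5.2, 3.3, 1.9]
width: 39.8
gripper_force: 60.2
[545.98661027 230.49204513 144.09169551] [5.02568664 2.78955982 1.64893454] [ 0.77704135 -1.57018288  0.02373751]
(array([ 5.70870341e+02,  2.43401590e+02, -3.48818452e-01, -2.09021217e-01]), 209, np.float64(0.7957839532796065)) 0.3862259145044408
```

```bash
python3 -m handwheel '[{"delta_pos":[0.1,0.05,-0.43],"yaw":0},{"delta_pos":[0,0,0],"yaw":0},{"delta_pos":[0.15,0.08,-0.43],"yaw":0},{"delta_pos":[0,0,0],"yaw":0},{"delta_pos":[0,0,0],"yaw":0}]'
python3 - <<'E'
from h import *
p=shot('scene');w=cloud(p).reshape(-1,3); s=status.read_state();e=s['eef_pos'];print(e,s['force'],s['torque'])
r=cyl(w,e[:2]+[15,7],35,e[2]-45,e[2]-11,20.5,(-.4,-.2));print(r,np.arctan(np.hypot(*r[0][2:])))
E
```

```text
clock: 11.07
eef_pos: [548.5, 231.5, 135.1]
tool_rot: [-3.142, 0.009, -2.688]
force: [5.9, 3.2, 1.5]
width: 40.0
gripper_force: 60.2
[548.49425676 231.49607058 135.06518154] [6.50826161 2.50935766 0.18687641] [ 0.71141059 -1.68815219  0.01746365]
(array([ 5.73385521e+02,  2.44134100e+02, -4.21199323e-01, -2.05654439e-01]), 220, np.float64(0.8481288304826702)) 0.4383156196216846
```

```bash
python3 -m handwheel '[{"delta_pos":[0.2,0.1,-0.43],"yaw":0},{"delta_pos":[0,0,0],"yaw":0},{"delta_pos":[0.2,0.1,-0.43],"yaw":0},{"delta_pos":[0,0,0],"yaw":0},{"delta_pos":[0,0,0],"yaw":0}]'
python3 -m handwheel '[{"delta_pos":[0.2,0.1,-0.4],"yaw":0},{"delta_pos":[0,0,0],"yaw":0},{"delta_pos":[0,0,0],"yaw":0}]'
python3 - <<'E'
from h import *
p=shot('scene');w=cloud(p).reshape(-1,3); s=status.read_state();e=s['eef_pos'];print(e,s['force'],s['torque'])
r=cyl(w,e[:2]+[15,7],35,e[2]-35,e[2]-5,20.5,(-.4,-.2));print(r,np.arctan(np.hypot(*r[0][2:])))
E
```

```text
clock: 11.53
eef_pos: [552.0, 233.3, 126.1]
tool_rot: [-3.142, 0.008, -2.688]
force: [6.4, 3.2, -0.2]
width: 40.3
gripper_force: 60.2
clock: 11.78
eef_pos: [553.7, 234.1, 121.8]
tool_rot: [3.142, 0.007, -2.687]
force: [5.1, 2.9, 1.3]
width: 40.2
gripper_force: 60.1
[553.65968294 234.16710909 121.81781228] [7.13456076 1.777561   1.91418079] [ 0.71217485 -1.7207237  -0.00856224]
(array([ 5.75756193e+02,  2.45518567e+02, -4.75352560e-01, -1.93532479e-01]), 216, np.float64(0.8271627913003101)) 0.47418309469501346
```

```bash
python3 -m handwheel '[{"delta_pos":[0.12,0.06,-0.25],"yaw":0},{"delta_pos":[0,0,0],"yaw":0},{"delta_pos":[0,0,0],"yaw":0}]'
python3 -m handwheel '[{"delta_pos":[0.12,0.06,-0.25],"yaw":0},{"delta_pos":[0,0,0],"yaw":0},{"delta_pos":[0,0,0],"yaw":0}]'
python3 -m handwheel '[{"delta_pos":[0.12,0.06,-0.25],"yaw":0},{"delta_pos":[0,0,0],"yaw":0},{"delta_pos":[0,0,0],"yaw":0}]'
```

```text
clock: 12.08
eef_pos: [554.4, 234.5, 119.3]
tool_rot: [-3.142, 0.006, -2.688]
force: [6.0, 3.4, 2.8]
width: 39.7
gripper_force: 60.3
clock: 12.33
eef_pos: [555.1, 234.9, 116.5]
tool_rot: [-3.142, 0.005, -2.688]
force: [5.2, 2.0, 2.2]
width: 40.3
gripper_force: 59.9
clock: 12.58
eef_pos: [556.1, 235.4, 113.9]
tool_rot: [-3.142, 0.004, -2.687]
force: [5.2, 1.5, 2.5]
width: 39.8
gripper_force: 60.0
```

```bash
python3 -m handwheel '[{"delta_pos":[0.13,0.07,-0.26],"yaw":0},{"delta_pos":[0,0,0],"yaw":0},{"delta_pos":[0,0,0],"yaw":0}]'
python3 -m handwheel '[{"delta_pos":[0.13,0.07,-0.26],"yaw":0},{"delta_pos":[0,0,0],"yaw":0},{"delta_pos":[0,0,0],"yaw":0}]'
python3 -m handwheel '[{"delta_pos":[0.13,0.07,-0.26],"yaw":0},{"delta_pos":[0,0,0],"yaw":0},{"delta_pos":[0,0,0],"yaw":0}]'
python3 -m handwheel '[{"delta_pos":[0.13,0.07,-0.26],"yaw":0},{"delta_pos":[0,0,0],"yaw":0},{"delta_pos":[0,0,0],"yaw":0}]'
```

```text
clock: 12.83
eef_pos: [557.0, 235.9, 111.2]
tool_rot: [-3.142, 0.003, -2.687]
force: [5.2, 2.6, 3.0]
width: 40.0
gripper_force: 59.9
clock: 13.08
eef_pos: [557.9, 236.4, 108.3]
tool_rot: [-3.142, 0.002, -2.688]
force: [4.6, 1.7, 3.6]
width: 39.9
gripper_force: 59.9
clock: 13.33
eef_pos: [559.1, 237.0, 105.7]
tool_rot: [-3.141, 0.002, -2.688]
force: [3.8, 2.3, 3.4]
width: 40.1
gripper_force: 59.9
clock: 13.58
eef_pos: [560.3, 237.6, 103.0]
tool_rot: [-3.141, 0.002, -2.688]
force: [5.5, 2.0, 3.5]
width: 39.9
gripper_force: 59.9
```

```bash
python3 -m handwheel '[{"delta_pos":[0.15,0.08,-0.2],"yaw":0},{"delta_pos":[0,0,0],"yaw":0},{"delta_pos":[0,0,0],"yaw":0}]'
python3 -m handwheel '[{"delta_pos":[0.15,0.08,-0.2],"yaw":0},{"delta_pos":[0,0,0],"yaw":0},{"delta_pos":[0,0,0],"yaw":0}]'
python3 - <<'E'
from h import *
p=shot('scene');w=cloud(p).reshape(-1,3); s=status.read_state();e=s['eef_pos'];print(e,s['force'],s['torque'])
r=cyl(w,(587,251),35,62,95,20.5,(-.48,-.2));print(r,np.arctan(np.hypot(*r[0][2:])))
cv2.imwrite('pics/s3.png',cv2.resize(p['color'][110:260,340:500,::-1],None,fx=4,fy=4))
E
```

```text
clock: 13.83
eef_pos: [561.3, 238.1, 100.8]
tool_rot: [-3.141, 0.0, -2.688]
force: [5.6, 1.8, 2.6]
width: 39.7
gripper_force: 60.0
clock: 14.08
eef_pos: [562.5, 238.8, 98.7]
tool_rot: [-3.141, -0.0, -2.688]
force: [4.7, -0.5, 3.6]
width: 40.2
gripper_force: 60.0
[562.52268193 238.78367151  98.70490922] [3.93045112 1.03756461 2.81051703] [ 0.3647852  -1.35313434 -0.06935546]
(array([ 5.86814105e+02,  2.51258009e+02, -4.99758638e-01, -2.32943677e-01]), 236, np.float64(0.8572925699676652)) 0.5039031709259594
```

View pics/s3.png

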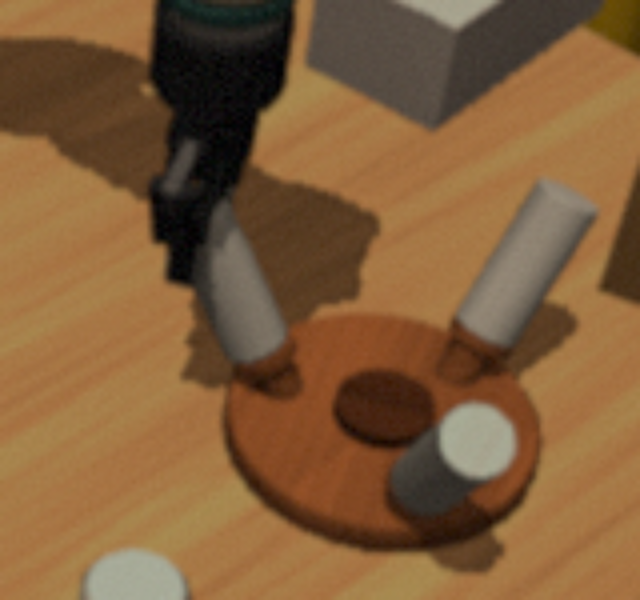

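```bash
python3 -m handwheel '[{"delta_pos":[0.11,0.06,-0.18],"yaw":0},{"delta_pos":[0,0,0],"yaw":0},{"delta_pos":[0,0,0],"yaw":0}]'
python3 -m handwheel '[{"delta_pos":[0.11,0.06,-0.18],"yaw":0},{"delta_pos":[0,0,0],"yaw":0},{"delta_pos":[0,0,0],"yaw":0}]'
python3 -m handwheel '[{"delta_pos":[0.1,0.05,-0.17],"yaw":0},{"delta_pos":[0,0,0],"yaw":0},{"delta_pos":[0,0,0],"yaw":0}]'
```

```text
clock: 14.38
eef_pos: [563.5, 239.4, 96.8]
tool_rot: [-3.141, -0.001, -2.688]
force: [3.7, 0.3, 2.9]
width: 39.7
gripper_force: 60.0
clock: 14.63
eef_pos: [564.0, 239.6, 95.3]
tool_rot: [-3.141, -0.002, -2.688]
force: [1.1, -1.6, 6.1]
width: 39.8
gripper_force: 60.3
clock: 14.88
eef_pos: [563.5, 238.9, 94.4]
tool_rot: [-3.141, -0.006, -2.687]
force: [-2.9, -3.5, 16.2]
width: 40.1
gripper_force: 60.9
```

```bash
python3 -m handwheel '[{"delta_pos":[0,0,0],"yaw":0},{"delta_pos":[0,0,0],"yaw":0},{"delta_pos":[0,0,0],"yaw":0},{"delta_pos":[0,0,0],"yaw":0},{"delta_pos":[0,0,0],"yaw":0},{"delta_pos":[0,0,1],"yaw":0},{"delta_pos":[0,0,2],"yaw":0},{"delta_pos":[0,0,3],"yaw":0},{"delta_pos":[0,0,3],"yaw":0},{"delta_pos":[0,0,2],"yaw":0}]' 1
python3 -m handwheel '[{"delta_pos":[-0.8,-3.1,0],"yaw":-0.06},{"delta_pos":[-0.8,-3.1,0],"yaw":-0.06},{"delta_pos":[-0.8,-3.1,0],"yaw":-0.06},{"delta_pos":[-0.8,-3.1,0],"yaw":-0.06},{"delta_pos":[-0.8,-3.1,0],"yaw":-0.06},{"delta_pos":[-0.8,-3.1,0],"yaw":-0.06},{"delta_pos":[-0.8,-3.1,0],"yaw":-0.06},{"delta_pos":[-0.8,-3.1,0],"yaw":-0.06},{"delta_pos":[-0.8,-3.1,0],"yaw":-0.06},{"delta_pos":[-0.8,-3.1,0],"yaw":-0.06}]'
python3 -m handwheel '[{"delta_pos":[0,0,0],"yaw":0},{"delta_pos":[0,0,0],"yaw":0},{"delta_pos":[0,0,0],"yaw":0}]'
python3 - <<'E'
from h import *
p=shot('scene');w=cloud(p).reshape(-1,3)
r=cyl(w,(585,250),35,60,115,20.5,(-.5,-.24),zr=85);print(r,np.arctan(np.hypot(*r[0][2:])))
d=np.array([*r[0][2:],1]);d/=np.linalg.norm(d); c=np.array([*r[0][:2],85])
t=cloud(shot('top')).reshape(-1,3)
for P in(w,t):
    v=P-c; a=v@d; q=a[np.linalg.norm(v-np.outer(a,d),axis=1)<15]; q=q[q<120]
    print('top end', np.round((c+d*np.percentile(q,95)),1), 'mouth',np.round(c+d*(np.percentile(q,95)-95),1))
cv2.imwrite('pics/s4.png',cv2.resize(p['color'][130:250,360:500,::-1],None,fx=4,fy=4))
for P in(w,t): print(cyl(P,(481.5,-78.5),30,15,90,20.5))
E
```

```text
clock: 15.72
eef_pos: [566.5, 241.2, 206.9]
tool_rot: [3.141, 0.003, -2.687]
force: [0.1, 0.6, 0.0]
width: 85.3
gripper_force: 0.0
clock: 16.55
eef_pos: [485.2, -70.5, 204.3]
tool_rot: [3.141, 0.0, 2.993]
force: [0.4, 0.3, -0.3]
width: 85.4
gripper_force: 0.0
clock: 16.8
eef_pos: [486.1, -68.6, 204.1]
tool_rot: [3.141, 0.001, 2.996]
force: [-0.3, 0.7, -0.8]
width: 85.4
gripper_force: 0.0
(array([ 5.83092991e+02,  2.49162275e+02, -5.27188401e-01, -2.74240499e-01]), 404, np.float64(0.8810557293154115)) 0.5361823240737744
top end [558.8 236.5 131. ] mouth [601.9 258.9  49.3]
top end [558.6 236.4 131.4] mouth [601.7 258.8  49.7]
(array([ 4.81533090e+02, -7.85474053e+01, -1.65764231e-03, -2.84067055e-03]), 398, np.float64(0.6354282530260473))
(array([481.5, -78.5,   0. ,   0. ]), 0, np.float64(nan))
  return _methods._mean(a, axis=axis, dtype=dtype,
  ret = ret.dtype.type(ret / rcount)
```

View pics/s4.png

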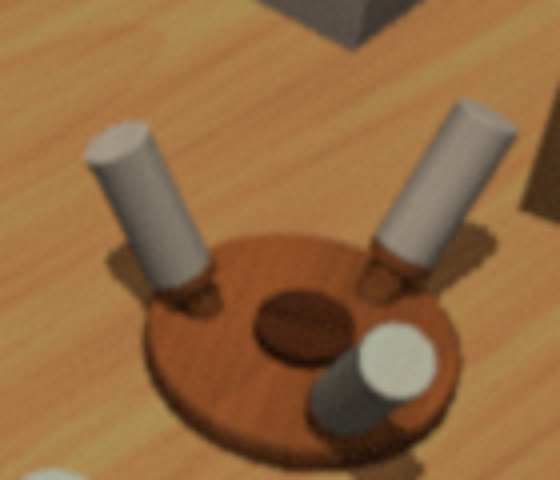

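```bash
python3 -m handwheel '[{"delta_pos":[-0.22,-0.5,-2],"yaw":0},{"delta_pos":[-0.22,-0.5,-2],"yaw":0},{"delta_pos":[0,0,-2],"yaw":0},{"delta_pos":[0,0,0],"yaw":0},{"delta_pos":[0,0,0],"yaw":0}]'
python3 -m handwheel '[{"delta_pos":[0,0,-2],"yaw":0},{"delta_pos":[0,0,-2],"yaw":0},{"delta_pos":[0,0,-2],"yaw":0},{"delta_pos":[0,0,-1.5],"yaw":0},{"delta_pos":[0,0,-1],"yaw":0},{"delta_pos":[0,0,0],"yaw":0},{"delta_pos":[0,0,0],"yaw":0}]'
```

```text
clock: 17.32
eef_pos: [481.0, -78.0, 143.1]
tool_rot: [3.141, -0.002, 2.998]
force: [0.7, 1.0, 0.6]
width: 85.6
gripper_force: 0.0
clock: 17.9
eef_pos: [482.0, -78.9, 59.1]
tool_rot: [3.141, 0.001, 2.997]
force: [0.6, -0.4, 0.2]
width: 85.7
gripper_force: 0.0
```

```bash
python3 -m handwheel '[{"delta_pos":[0,0,0],"yaw":0},{"delta_pos":[0,0,0],"yaw":0},{"delta_pos":[0,0,0],"yaw":0},{"delta_pos":[0,0,0],"yaw":0},{"delta_pos":[0,0,0],"yaw":0},{"delta_pos":[0,0,0],"yaw":0}]' -1
python3 -m handwheel '[{"delta_pos":[0,0,1],"yaw":0},{"delta_pos":[0,0,2],"yaw":0},{"delta_pos":[0,0,3],"yaw":0},{"delta_pos":[0,0,3],"yaw":0},{"delta_pos":[0,0,3],"yaw":0},{"delta_pos":[0,0,3],"yaw":0},{"delta_pos":[0,0,2],"yaw":0},{"delta_pos":[0,0,0],"yaw":0}]'
python3 -m handwheel '[{"delta_pos":[0.5,-2.44,0],"yaw":0},{"delta_pos":[0.5,-2.44,0],"yaw":0},{"delta_pos":[0.5,-2.44,0],"yaw":0},{"delta_pos":[0.5,-2.44,0],"yaw":0},{"delta_pos":[0.5,-2.44,0],"yaw":0},{"delta_pos":[0.5,-2.44,0],"yaw":0},{"delta_pos":[0.5,-2.44,0],"yaw":0},{"delta_pos":[0.5,-2.44,0],"yaw":0},{"delta_pos":[0.5,-2.44,0],"yaw":0},{"delta_pos":[0.5,-2.44,0],"yaw":0}]'
python3 -m handwheel '[{"delta_pos":[0,0,0],"yaw":0},{"delta_pos":[0,0,0],"yaw":0},{"delta_pos":[0,0,0],"yaw":0}]'
python3 - <<'E'
from h import *
p=shot('scene','s5.png');w=cloud(p).reshape(-1,3); e=status.read_state()['eef_pos']; print(e)
print(cyl(w,e[:2],30,e[2]-56,e[2]-18,20.5))
t=cloud(shot('top','t5.png')).reshape(-1,3)
q=t[(t[:,0]>440)&(t[:,0]<800)&(t[:,1]>-480)&(t[:,1]<-180)&(t[:,2]<158)]
for lo,hi in((132,140),(145,156)):
    h=q[(q[:,2]>lo)&(q[:,2]<hi)]; print(np.round(cv2.boxPoints(cv2.minAreaRect(h[:,:2].astype(np.float32)))).tolist())
h=q[(q[:,2]<28)&(q[:,2]>17)]; ex=np.array([.990,-.139]);ey=np.array([.139,.990]); v=h[:,:2]-[567,-327.7]
print('floor seen, drawer frame',np.percentile(v@ex,[2,98]),np.percentile(v@ey,[2,98]))
h=q[(q[:,2]>130)&(q[:,2]<141)]; v=h[:,:2]-[567,-327.7]; a=v@ex; m=a<-60; print('panel',np.percentile(a[m],[3,97]),np.percentile((v@ey)[m],[2,98]))
E
```

```text
clock: 18.4
eef_pos: [482.0, -79.2, 59.5]
tool_rot: [3.141, 0.002, 2.996]
force: [-1.2, 0.5, 7.1]
width: 40.0
gripper_force: 59.6
clock: 19.07
eef_pos: [483.8, -79.7, 233.3]
tool_rot: [3.141, 0.009, 2.995]
force: [0.5, 0.3, -0.7]
width: 39.7
gripper_force: 60.7
clock: 19.9
eef_pos: [530.5, -324.0, 227.5]
tool_rot: [3.141, -0.002, 2.996]
force: [0.6, 0.4, -2.3]
width: 40.1
gripper_force: 60.8
clock: 20.15
eef_pos: [530.6, -322.1, 227.6]
tool_rot: [3.14, -0.002, 2.996]
force: [-0.1, 2.0, -1.5]
width: 40.2
gripper_force: 61.0
[ 530.93801494 -321.61039812  227.86488397]
(array([ 5.30257000e+02, -3.21668028e+02, -1.12630881e-03, -3.42928587e-03]), 342, np.float64(0.5269333623475951))
[[456.0, -409.0], [771.0, -454.0], [799.0, -260.0], [484.0, -215.0]]
[[594.0, -434.0], [778.0, -460.0], [807.0, -261.0], [622.0, -235.0]]
floor seen, drawer frame [-71.7576964   59.67809691] [-76.82311666  98.50904644]
panel [-97.50565989 -78.6647467 ] [-92.19030496  93.93114064]
```

View pics/t5.png

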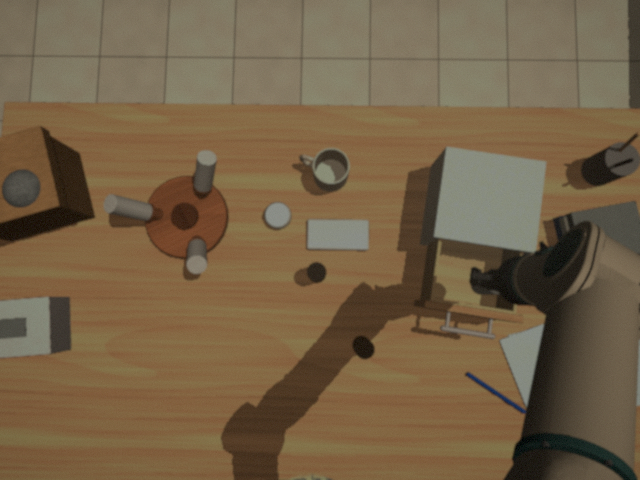

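```bash
python3 -m handwheel '[{"delta_pos":[0,0,-2],"yaw":0},{"delta_pos":[0,0,-2.5],"yaw":0},{"delta_pos":[0,0,-2.5],"yaw":0},{"delta_pos":[0,0,-2.5],"yaw":0},{"delta_pos":[0,0,-2],"yaw":0},{"delta_pos":[0,0,-1.5],"yaw":0},{"delta_pos":[0,0,-0.8],"yaw":0},{"delta_pos":[0,0,0],"yaw":0},{"delta_pos":[0,0,0],"yaw":0}]'
python3 -m handwheel '[{"delta_pos":[0,0,-0.3],"yaw":0},{"delta_pos":[0,0,0],"yaw":0},{"delta_pos":[0,0,0],"yaw":0}]'
```

```text
clock: 21.0
eef_pos: [531.7, -322.8, 90.9]
tool_rot: [3.141, 0.0, 2.997]
force: [0.1, -0.6, -1.0]
width: 40.0
gripper_force: 61.0
clock: 21.25
eef_pos: [531.8, -323.5, 88.4]
tool_rot: [-3.141, 0.001, 2.996]
force: [-0.6, 1.1, -1.1]
width: 39.7
gripper_force: 61.0
```

```bash
python3 -m handwheel '[{"delta_pos":[0,0,-0.3],"yaw":0},{"delta_pos":[0,0,-0.2],"yaw":0},{"delta_pos":[0,0,0],"yaw":0},{"delta_pos":[0,0,0],"yaw":0}]'
python3 -m handwheel '[{"delta_pos":[0,0,-0.2],"yaw":0},{"delta_pos":[0,0,0],"yaw":0},{"delta_pos":[0,0,0],"yaw":0}]'
```

```text
clock: 21.58
eef_pos: [531.2, -323.2, 82.4]
tool_rot: [3.141, -0.0, 2.996]
force: [-0.3, -1.0, -1.4]
width: 39.8
gripper_force: 61.0
clock: 21.83
eef_pos: [532.4, -323.5, 81.6]
tool_rot: [-3.141, 0.002, 2.996]
force: [-0.3, 0.5, 4.9]
width: 39.9
gripper_force: 61.4
```

```bash
python3 -m handwheel '[{"delta_pos":[0,0,0],"yaw":0},{"delta_pos":[0,0,0],"yaw":0},{"delta_pos":[0,0,0],"yaw":0},{"delta_pos":[0,0,0],"yaw":0},{"delta_pos":[0,0,0.5],"yaw":0},{"delta_pos":[0,0,1],"yaw":0},{"delta_pos":[0,0,2],"yaw":0},{"delta_pos":[0,0,3],"yaw":0},{"delta_pos":[0,0,3],"yaw":0},{"delta_pos":[0,0,3],"yaw":0}]' 1
python3 -m handwheel '[{"delta_pos":[-1,0.15,1],"yaw":0},{"delta_pos":[-2,0.3,0],"yaw":0},{"delta_pos":[-2.2,0.3,0],"yaw":0},{"delta_pos":[-2.2,0.3,0],"yaw":0},{"delta_pos":[-2.2,0.3,0],"yaw":0},{"delta_pos":[-2.2,0.3,0],"yaw":0},{"delta_pos":[-2,0.3,0],"yaw":0},{"delta_pos":[0,0,0],"yaw":0},{"delta_pos":[0,0,0],"yaw":0}]' -1
python3 - <<'E'
from h import *
p=shot('scene','s6.png'); e=status.read_state()['eef_pos']; print(e)
w=cloud(p).reshape(-1,3); t=cloud(shot('top')).reshape(-1,3)
for P in (w,t):
    q=P[(np.hypot(P[:,0]-531,P[:,1]+322)<30)&(P[:,2]>60)&(P[:,2]<127)]; print(len(q),np.round(np.median(q,0)))
    h=q[q[:,2]>110]; print(len(h),h.mean(0),cv2.minEnclosingCircle(h[:,:2].astype(np.float32)))
q=t[(t[:,0]>380)&(t[:,0]<460)&(t[:,1]>-370)&(t[:,1]<-250)&(t[:,2]>100)&(t[:,2]<122)];print(len(q),q.mean(0))
E
```

```text
clock: 22.67
eef_pos: [531.2, -323.3, 207.7]
tool_rot: [-3.141, 0.0, 2.996]
force: [1.6, -1.5, 0.5]
width: 85.0
gripper_force: 0.0
clock: 23.42
eef_pos: [392.4, -303.9, 216.2]
tool_rot: [-3.141, 0.0, 2.994]
force: [0.7, 0.6, -0.1]
width: -0.1
gripper_force: 0.0
[ 393.66952112 -304.01660096  216.16699342]
590 [ 544. -324.  115.]
337 [ 535.75406935 -323.42074074  117.51079645] ((533.7512817382812, -323.7020263671875), 21.152193069458008)
459 [ 532. -315.  116.]
331 [ 532.146408   -321.05549097  117.02681221] ((532.3028564453125, -322.1260070800781), 20.54807472229004)
379 [ 438.98374919 -312.81857921  116.40852093]
```

```bash
python3 -m handwheel '[{"delta_pos":[0,0,-2],"yaw":0},{"delta_pos":[0,0,-2.5],"yaw":0},{"delta_pos":[0,0,-2.5],"yaw":0},{"delta_pos":[0,0,-2.5],"yaw":0},{"delta_pos":[0,0,-2],"yaw":0},{"delta_pos":[0,0,-0.6],"yaw":0},{"delta_pos":[0,0,0],"yaw":0},{"delta_pos":[0,0,0],"yaw":0}]'
python3 -m handwheel '[{"delta_pos":[0.4,-0.06,0],"yaw":0},{"delta_pos":[0.4,-0.06,0],"yaw":0},{"delta_pos":[0.4,-0.06,0],"yaw":0},{"delta_pos":[0.4,-0.06,0],"yaw":0},{"delta_pos":[0.4,-0.06,0],"yaw":0},{"delta_pos":[0.4,-0.06,0],"yaw":0},{"delta_pos":[0.4,-0.06,0],"yaw":0},{"delta_pos":[0.4,-0.06,0],"yaw":0},{"delta_pos":[0.4,-0.06,0],"yaw":0},{"delta_pos":[0.4,-0.06,0],"yaw":0}]'
python3 -m handwheel '[{"delta_pos":[0.4,-0.06,0],"yaw":0},{"delta_pos":[0.4,-0.06,0],"yaw":0},{"delta_pos":[0.4,-0.06,0],"yaw":0},{"delta_pos":[0.4,-0.06,0],"yaw":0},{"delta_pos":[0.4,-0.06,0],"yaw":0},{"delta_pos":[0.4,-0.06,0],"yaw":0},{"delta_pos":[0.4,-0.06,0],"yaw":0},{"delta_pos":[0.4,-0.06,0],"yaw":0},{"delta_pos":[0.4,-0.06,0],"yaw":0},{"delta_pos":[0.4,-0.06,0],"yaw":0}]'
python3 -m handwheel '[{"delta_pos":[0.4,-0.06,0],"yaw":0},{"delta_pos":[0.4,-0.06,0],"yaw":0},{"delta_pos":[0.4,-0.06,0],"yaw":0},{"delta_pos":[0.4,-0.06,0],"yaw":0},{"delta_pos":[0.4,-0.06,0],"yaw":0},{"delta_pos":[0.3,-0.04,0],"yaw":0},{"delta_pos":[0.2,-0.03,0],"yaw":0},{"delta_pos":[0.1,-0.01,0],"yaw":0},{"delta_pos":[0,0,0],"yaw":0}]'
python3 - <<'E'
from h import *
p=shot('scene','s7.png'); e=status.read_state()['eef_pos']; print(e)
w=cloud(p).reshape(-1,3); t=cloud(shot('top')).reshape(-1,3)
ex=np.array([.990,-.139]);ey=np.array([.139,.990])
q=t[(t[:,2]>130)&(t[:,2]<141)]; v=q[:,:2]-[567,-327.7]; m=(abs(v@ey)<90)&(v@ex>-100)&(v@ex<38); print('panel x',np.percentile((v@ex)[m],[3,50,97]))
for P in (w,t):
    v=P[:,:2]-[567,-327.7]; m=(P[:,2]>112)&(P[:,2]<122)&(abs(v@ey)<30)&(v@ex>-60)&(v@ex<60); print(m.sum(),P[m].mean(0), np.percentile((v@ex)[m],[2,98]))
E
```

```text
clock: 24.18
eef_pos: [394.2, -304.0, 94.8]
tool_rot: [-3.141, 0.0, 2.996]
force: [-0.3, -1.1, 0.1]
width: -0.0
gripper_force: 0.0
clock: 25.02
eef_pos: [433.4, -309.6, 94.5]
tool_rot: [3.141, -0.001, 2.996]
force: [-1.2, -0.7, 1.0]
width: 0.2
gripper_force: 0.6
clock: 25.85
eef_pos: [473.7, -315.7, 94.5]
tool_rot: [3.141, -0.0, 2.996]
force: [-0.4, 1.4, 0.2]
width: 0.2
gripper_force: 0.6
clock: 26.6
eef_pos: [499.8, -319.9, 94.6]
tool_rot: [-3.141, 0.001, 2.996]
force: [-0.2, 0.4, 0.4]
width: 0.0
gripper_force: 0.0
[ 499.77090761 -319.99058379   94.68516309]
panel x [-16.92368738  -8.97555204   2.99897759]
306 [ 536.91254315 -324.18766597  117.07153982] [-59.17040216   6.30409973]
220 [ 583.87836557 -326.04438365  117.03472235] [-52.20982306  44.38962796]
```

View pics/s7.png

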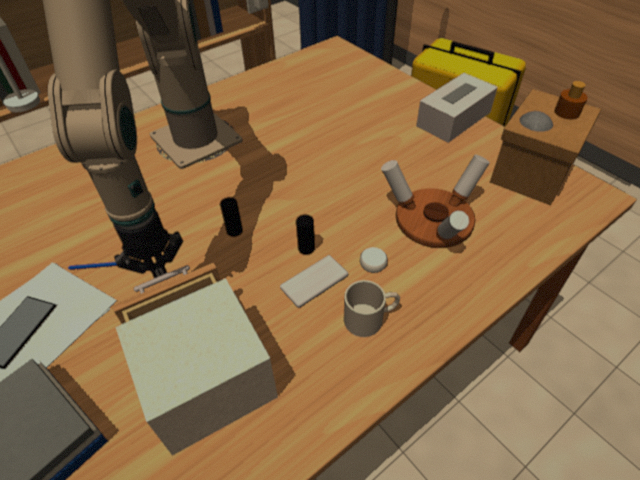

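```bash
python3 -m handwheel '[{"delta_pos":[0.3,-0.04,0],"yaw":0},{"delta_pos":[0.4,-0.06,0],"yaw":0},{"delta_pos":[0.4,-0.06,0],"yaw":0},{"delta_pos":[0.4,-0.06,0],"yaw":0},{"delta_pos":[0.4,-0.06,0],"yaw":0},{"delta_pos":[0.3,-0.04,0],"yaw":0},{"delta_pos":[0.3,-0.04,0],"yaw":0},{"delta_pos":[0.2,-0.03,0],"yaw":0},{"delta_pos":[0.2,-0.03,0],"yaw":0},{"delta_pos":[0,0,0],"yaw":0}]'
python3 -m handwheel '[{"delta_pos":[0.15,-0.02,0],"yaw":0},{"delta_pos":[0.15,-0.02,0],"yaw":0},{"delta_pos":[0.15,-0.02,0],"yaw":0}]'
python3 -m handwheel '[{"delta_pos":[0.15,-0.02,0],"yaw":0},{"delta_pos":[0.15,-0.02,0],"yaw":0},{"delta_pos":[0.15,-0.02,0],"yaw":0}]'
```

```text
clock: 27.53
eef_pos: [529.0, -323.7, 94.5]
tool_rot: [3.142, 0.001, 2.996]
force: [1.0, -1.3, -0.5]
width: 0.1
gripper_force: 0.0
clock: 27.78
eef_pos: [532.8, -324.2, 94.5]
tool_rot: [3.141, -0.0, 2.996]
force: [-2.1, -0.3, 0.9]
width: 0.2
gripper_force: 0.5
clock: 28.03
eef_pos: [537.5, -324.8, 94.5]
tool_rot: [3.141, -0.0, 2.996]
force: [-1.6, -0.7, -0.2]
width: 0.1
gripper_force: 0.5
```

```bash
python3 -m handwheel '[{"delta_pos":[0.15,-0.02,0],"yaw":0},{"delta_pos":[0.15,-0.02,0],"yaw":0},{"delta_pos":[0.1,-0.01,0],"yaw":0}]'
python3 -m handwheel '[{"delta_pos":[0.1,-0.01,0],"yaw":0},{"delta_pos":[0.1,-0.01,0],"yaw":0},{"delta_pos":[0.1,-0.01,0],"yaw":0}]'
python3 - <<'E'
from h import *
s=status.read_state(); print(s['eef_pos'],s['force'])
t=cloud(shot('top')).reshape(-1,3)
ex=np.array([.990,-.139]);ey=np.array([.139,.990]); v=t[:,:2]-[567,-327.7]
for lo,hi in((130,141),(145,156)):
    m=(t[:,2]>lo)&(t[:,2]<hi)&(abs(v@ey)<85)&(v@ex>-60)&(v@ex<300); print(m.sum(),np.percentile((v@ex)[m],[1,3,50,97]))
E
```

```text
clock: 28.28
eef_pos: [541.6, -325.4, 94.5]
tool_rot: [3.142, 0.0, 2.996]
force: [-1.0, -0.5, 0.1]
width: 0.2
gripper_force: 0.5
clock: 28.53
eef_pos: [543.4, -325.7, 94.4]
tool_rot: [3.141, -0.002, 2.996]
force: [-4.7, 1.4, 2.5]
width: 0.0
gripper_force: 2.5
[ 543.38336012 -325.737541     94.44547958] [-4.72665582  1.35214971  2.47996003]
474 [26.52001756 26.90670807 34.13206827 41.80897835]
7723 [ 42.97273875  47.64410563 134.82278459 221.09385716]
```

```bash
python3 -m handwheel '[{"delta_pos":[0.15,-0.02,0],"yaw":0},{"delta_pos":[0.15,-0.02,0],"yaw":0},{"delta_pos":[0,0,0],"yaw":0}]'
python3 -m handwheel '[{"delta_pos":[0.1,-0.01,0],"yaw":0},{"delta_pos":[0,0,0],"yaw":0},{"delta_pos":[0,0,0],"yaw":0}]'
```

```text
clock: 28.83
eef_pos: [543.4, -325.7, 94.4]
tool_rot: [3.14, -0.008, 2.995]
force: [-10.3, 2.8, 7.3]
width: -0.2
gripper_force: 5.0
clock: 29.08
eef_pos: [543.4, -325.7, 94.3]
tool_rot: [3.14, -0.009, 2.995]
force: [-11.2, 2.6, 7.3]
width: 0.3
gripper_force: 5.9
```

Firmly at its stop. I'll back away, lift and check.

```bash
python3 -m handwheel '[{"delta_pos":[-0.8,0.11,0],"yaw":0},{"delta_pos":[-1.5,0.2,0],"yaw":0},{"delta_pos":[-2,0.3,0],"yaw":0},{"delta_pos":[-2,0.3,0],"yaw":0},{"delta_pos":[-2,0.3,2],"yaw":0},{"delta_pos":[-1,0,2],"yaw":0},{"delta_pos":[0,0,2],"yaw":0},{"delta_pos":[0,0,0],"yaw":0},{"delta_pos":[0,0,0],"yaw":0},{"delta_pos":[0,0,0],"yaw":0}]'
python3 - <<'E'
from h import *
t=cloud(shot('top')).reshape(-1,3);p=shot('scene','s8.png');w=cloud(p).reshape(-1,3)
ex=np.array([.990,-.139]);ey=np.array([.139,.990]); v=t[:,:2]-[567,-327.7]
m=(t[:,2]>130)&(t[:,2]<141)&(abs(v@ey)<85)&(v@ex>-60)&(v@ex<300); print(m.sum(),np.percentile((v@ex)[m],[1,3,50,97]))
r=cyl(w,(584,250),35,60,115,20.5,(-.5,-.24),zr=85);print(r)
E
```

```text
clock: 29.92
eef_pos: [456.0, -314.1, 154.3]
tool_rot: [-3.142, 0.001, 2.996]
force: [-0.0, -0.5, 0.7]
width: 0.3
gripper_force: 0.0
678 [26.50570121 26.7578642  33.90496553 41.73839361]
(array([ 5.83168382e+02,  2.49036050e+02, -5.12218970e-01, -2.52708964e-01]), 409, np.float64(0.9085174328545698))
```

View pics/s8.png

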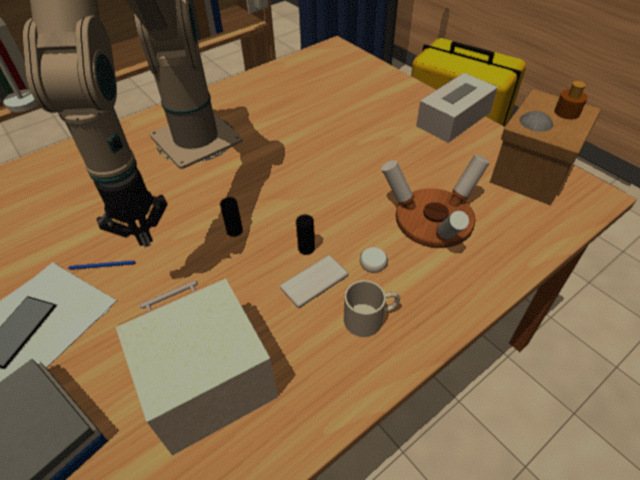

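```bash
python3 -c "
from cell import ctrl; print(ctrl.finish_job())"
```

```text
the job is handed in; nothing more can be done
None
```

The job is handed in at about 30 s of the 72 s. The first sleeve I tried slid fully home on the bare leg, so I did not try the second on it. The second stood upright in the drawer when I released it, and the drawer is now pushed shut to its stop. I could not see inside once it closed. The mug, power bank and earphone case were not touched, and the hand-in returned no verdict.

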